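# Stack the wooden propping wedges heel to toe and crosswise

### The job

Start a stack on the yellow-ended wedge that lies on the dark board, leaving that wedge where it is. Lay the blue-ended wedge squarely on top of it, lengthwise, with its thick end over the thin end below, so that the top of the pair comes out level. Then lay the red-ended wedge flat across the middle of the blue one, crosswise, either way round, and let go.

Things in the scene. Friction and masses are not known exactly. Their poses are not given: they have to be found in the camera images.
- yellow_wedge: pale wood wedge, loose, underside down on a fixed dark board (255 x 99 x 18 mm) on the table. 100 mm long, 40 mm wide, 28 mm high at its yellow-painted thick end, 14 mm at the bare thin end; flat underside, top slopes 8 degrees, sides upright. About 80 g. Origin: centre of underside; x along the underside to the thick end, z up out of the underside.
- blue_wedge: pale wood wedge, loose, underside down on the table. 100 mm long, 40 mm wide, 28 mm high at its blue-painted thick end, 14 mm at the bare thin end; flat underside, top slopes 8 degrees, sides upright. About 80 g. Origin: centre of underside; x along the underside to the thick end, z up out of the underside.
- red_wedge: pale wood wedge, loose, underside down on the table. 100 mm long, 40 mm wide, 28 mm high at its red-painted thick end, 14 mm at the bare thin end; flat underside, top slopes 8 degrees, sides upright. About 80 g. Origin: centre of underside; x along the underside to the thick end, z up out of the underside.
- blue_top (a point): centre of the blue wedge's sloping top face, 21 mm above the centre of its underside; x runs up the top face towards the thick end, y across the width, z square out of the top face (so z is vertical when the top face is level).

How it is judged:
By the outcome, as a careful person would: the job done as asked, in the order asked, and still so for the second after the job is handed in, with the robot touching nothing.
It also fails if it takes over 48 s, if anything falls off the work surface, if the arm or the gripper's body presses on something with over 40 N, if the wrist force passes 120 N, or if a joint passes its speed limit or range.

### The arm

A 6-joint arm with a two-finger parallel gripper is mounted at the origin on a cart in front of the work surface, level with it; the furniture and walls round the work are solid. World frame = base frame: x ahead of the robot, y to its left, z up, the work surface at z = 0. Lengths are in m, angles in rad, forces in N, time in s.
With the tool pointing down it reaches from about 0.375 to 0.975 m from the base axis. Payload 3.8 kg.
Tool frame: the origin (TCP) lies on the centre line of the jaws, within the pads' length; the fingertips stand 8 mm ahead of it and the grasp point (between the pads) lies 11 mm behind it; z points along the fingers, y is the direction in which the jaws open and shut (so a half turn about z gives the same grasp; the last joint's range is limited). The gripper opens to 85 mm and grips with 20 to 120 N. Pads are 22 mm wide; open, the fingers measure 114 mm over their backs; the gripper's body (76 mm by 85 mm) begins 54 mm behind the grasp point. The pads swing forward as they close: fully open they stand 13 mm farther back than shut.
Start: joints at [-1.325, 0.264, 1.604, -0, 1.274, -0.037], TCP at [0.188, -0.648, 0.239] pointing down, gripper open.
Joint ranges: [-2.63, 2.63], [-0.94, 2.18], [0.31, 2.57], [-1.31, 4.45], [0, 2.66], [-2.55, 2.55]. Speed limits (rad/s): [2.57, 2.57, 3.14, 3.14, 3.14, 3.14].

### API

Orientations are given as a rotation vector (axis times angle).
In Python, from workcell import bot gives the robot as it stands.
- The arm moves only by the tool arm_command, never from a script. Its arguments are lists of equal length, an entry for each row: "slide": the shift along the tool's x, y, z in m, a list of three; "angular": the turn, a rotation vector about the tool's x, y, z in degrees, a list of three; "hand": the finger opening in m, from 0 to 0.0854. A call has exactly 8 rows; each row shifts and turns the pose as measured when the row begins, along the tool's axes as they then stand; what a row does not reach is not made up. A row lasts 1/10 s, in which the tool goes at most 50 mm and 8.59 degrees, less where a joint would pass 70% of its speed; a pose out of reach is approached as far as the arm can. A call is refused whole if a number of a shift passes 0.05 or a number of a turn 8.59, either way. A call with a gripper value outside its range is refused whole. The fingers move at their own pace and stop on an object; "squeeze" is the grip in N (left out, the last holds). Time passes only in rows, so rows that do not move let the fingers close, or fill a call up. It gives the time, the measured TCP pose, the force and the opening at its end, in the units of the state.
- bot.read_state(): the state, without advancing time (a new reading comes with each control period).
- bot.read_camera(name): name is "scene" or "top" or "wrist"; returns the picture (400x640x3 uint8, red, green, blue); there is no depth.
- bot.get_calibration(name): a dict with "fx", "fy", "cx", "cy" (pixels), "R" (3x3) and "t" (3): a world point X has camera coordinates R X + t. Camera axes: x right, y down, z forward; pixel columns grow to the right and rows downward; lengths in m; the calibration is good to about 2 mm. A picture is of the moment at which its call begins: read the wrist's pose just before it. get_calibration takes no time and is no camera call; for the wrist camera it gives the pose at the moment of the call.
- bot.finish_job(): hands the job in, once; it reports no verdict.
The state is a dict: "time": time; "q": joint angles; "joint_vel": joint speeds; "joint_torque": joint torques, N m; "tool_pos": TCP position; "tcp_rot": TCP orientation; "wrist_force": force on the tool from outside, world axes, zero at the start; "torque": the same for the moment, N m; "width": opening from 0.0 (shut) to 1.0 (fully open).
Only numpy, scipy, OpenCV 4.12 (cv2) and the standard library are available. Lean on these libraries where they do the work, as an engineer would, in place of code of your own. Each camera call takes 0.05 s, during which the arm holds its last target.

## Working session

There is one attempt and no reset: what is moved stays moved. The work goes in short steps, Python scripts to look and compute and a tool call to move; the robot and the scene stay as the last step left them, time stands still between calls to the robot, and variables do not carry over. Pictures are saved under pics/ and viewed, and the job is handed in when it is done.

Besides the shell and the picture viewer there is one more tool, called after "Emit:" as name(argument=value, ...) on one line, values as JSON. arm_command: Moves the arm, as the interface text tells. Its arguments: {"type":"object","properties":{"slide":{"type":"array","items":{"type":"array","items":{"type":"number"}}},"angular":{"type":"array","items":{"type":"array","items":{"type":"number"}}},"hand":{"type":"array","items":{"type":"number"}},"squeeze":{"type":"number"}},"required":["slide","angular","hand"]}

```bash
ls; mkdir -p pics
python3 - <<'E'
from workcell import bot
import cv2
print(bot.read_state())
for n in ("scene","top","wrist"):
    c=bot.get_calibration(n); print(n,c)
    cv2.imwrite(f"pics/{n}0.png",bot.read_camera(n)[:,:,::-1])
E
```

```text
pics
{'time': 0.0, 'q': array([-1.32492751e+00,  2.64777360e-01,  1.60537787e+00,  3.07720900e-06,
        1.27370118e+00, -3.68835846e-02]), 'joint_vel': array([ 0.00019034,  0.00134675, -0.00058666, -0.00075405, -0.00101193,
        0.00093372]), 'joint_torque': array([-2.90035765e-03, -5.15117240e+01, -3.67313576e+01, -5.05934568e-04,
        1.29573929e-02,  4.94125743e-06]), 'tool_pos': array([ 0.18816037, -0.64749902,  0.23794361]), 'tcp_rot': array([-3.10801997e+00, -4.42349680e-01,  3.66031836e-04]), 'wrist_force': array([-0.30699731,  0.20887141, -0.67788769]), 'torque': array([ 0.00046898,  0.00162586, -0.00526594]), 'width': 0.9991662897146963}
scene {'fx': 393.5305448556762, 'fy': 393.5305448556762, 'cx': 321.1143809195231, 'cy': 203.11178778175383, 'R': array([[-0.85892372, -0.51188653,  0.01490741],
       [-0.35341585,  0.57144747, -0.74063826],
       [ 0.37060395, -0.64142028, -0.6717386 ]]), 't': array([0.4135236 , 0.22634478, 0.83612415])}
top {'fx': 383.1032027832731, 'fy': 383.1032027832731, 'cx': 317.98839622861317, 'cy': 194.27502831362517, 'R': array([[ 0.01089721, -0.99970291, -0.0218025 ],
       [-0.98142857, -0.00651686, -0.1917172 ],
       [ 0.19151815,  0.02348678, -0.98120801]]), 't': array([0.00313497, 0.49145811, 0.81776275])}
wrist {'fx': 276.6769716033743, 'fy': 276.6769716033743, 'cx': 321.2057394952359, 'cy': 196.2423431687124, 'R': array([[ 0.27786741, -0.96061763, -0.00186425],
       [-0.9272261 , -0.26871484,  0.26085261],
       [-0.25108057, -0.07075386, -0.96537684]]), 't': array([-0.67425272, -0.03221443,  0.37784776])}
```

View pics/scene0.png

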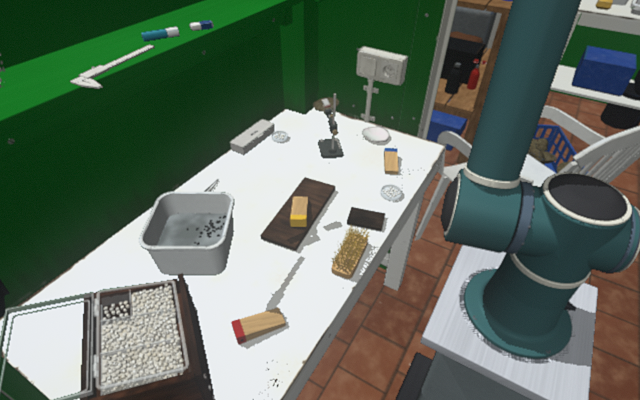

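View pics/top0.png

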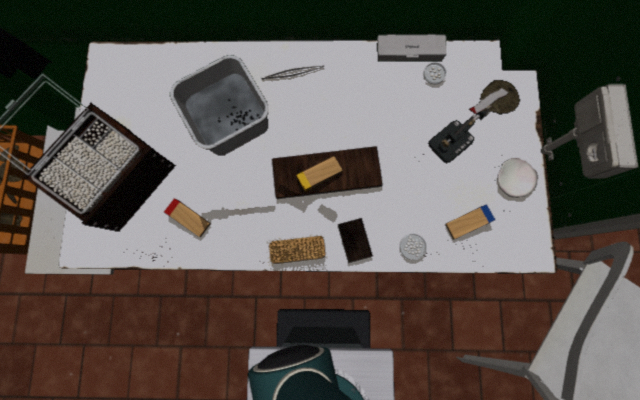

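View pics/wrist0.png

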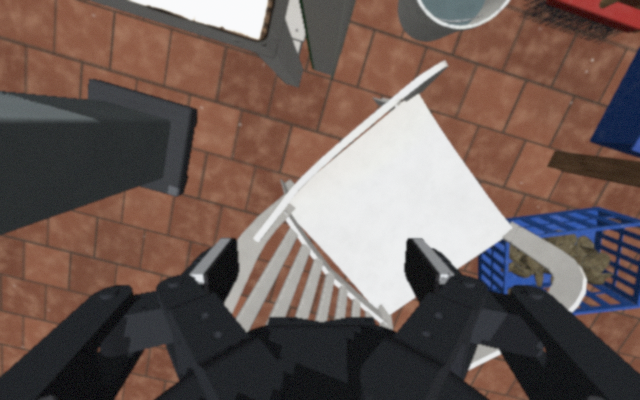

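The scene picture shows blue near (391,160), yellow on the board near (300,211), and red near (258,325). In the top picture, blue is near (470,222), yellow near (320,175) and red near (187,218). The wrist camera sees only the floor. I'll enlarge these.

Run:
```python
import cv2,numpy as np
def crop(n,x,y,w,h,s):
    im=cv2.imread(f"pics/{n}0.png")[y:y+h,x:x+w]
    im=cv2.resize(im,None,fx=s,fy=s,interpolation=cv2.INTER_CUBIC)
    for i in range(0,w,10): cv2.putText(im,str(x+i),(i*s,8),0,.3,(0,0,255),1); cv2.line(im,(i*s,10),(i*s,14),(0,0,255),1)
    for i in range(0,h,10): cv2.putText(im,str(y+i),(0,i*s+4),0,.3,(255,0,255),1); cv2.line(im,(20,i*s),(25,i*s),(255,0,255),1)
    return im
a=[crop(*p) for p in [("top",440,195,65,50,6),("top",290,145,65,50,6),("top",155,190,65,50,6)]]
b=[crop(*p) for p in [("scene",365,135,65,50,6),("scene",270,185,65,50,6),("scene",225,300,65,50,6)]]
cv2.imwrite("pics/cA.png",np.vstack([np.hstack([a[0],b[0]]),np.hstack([a[1],b[1]])]))
cv2.imwrite("pics/cB.png",np.hstack([a[2],b[2]]))
```

```text
(no output)
```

View pics/cA.png

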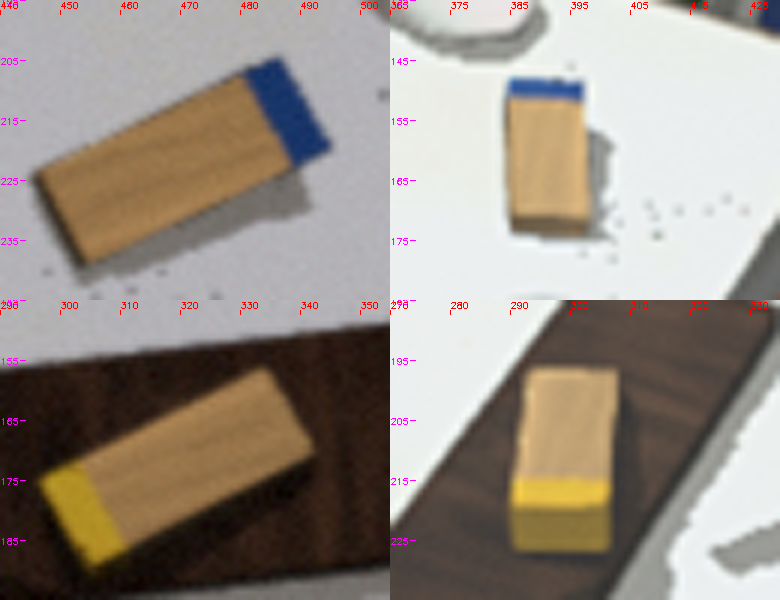

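View pics/cB.png

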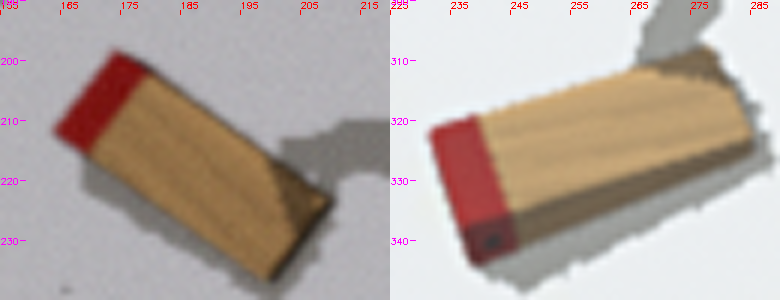

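Blue's top-face corners in the top view are (487,204.5), (495,219), (446,224) and (454.5,239). I read the yellow and red corners the same way, then fit a pose to each wedge with both views.

```bash
cat > h.py <<'E'
import numpy as np, cv2
from scipy.optimize import least_squares
from scipy.spatial.transform import Rotation as Ro
L=np.array([[.05,.02,.028],[.05,-.02,.028],[-.05,.02,.014],[-.05,-.02,.014]])
def proj(c,X):
    p=X@np.array(c['R']).T+c['t']; return np.c_[c['fx']*p[:,0]/p[:,2]+c['cx'],c['fy']*p[:,1]/p[:,2]+c['cy']]
def place(v,P=L):
    c,s=np.cos(v[3]),np.sin(v[3]); return P@np.array([[c,s,0],[-s,c,0],[0,0,1]])+v[:3]
def fit(obs,v0,fixz=None):
    def f(v):
        v=np.array(v)
        if fixz is not None: v[2]=fixz
        return np.concatenate([(proj(c,place(v,L[list(ix)]))-np.array(px)).ravel() for c,px,ix in obs])
    r=least_squares(f,v0,loss='soft_l1'); return r.x,f(r.x)
E
python3 - <<'E'
from workcell import bot
from h import *
T=bot.get_calibration("top");S=bot.get_calibration("scene")
A=(0,1,2,3)
D={
'blue':([(487,204.5),(495.2,219.3),(446.2,224),(454.5,239)],[(397.5,148.8),(384.7,148.2),(398,171),(385,170.7)]),
'yellow':([(305.8,189.7),(296.7,175.2),(342.3,170),(334.3,156.5)],[(290.3,219.5),(306.5,219.7),(292.7,196.5),(308,196.7)]),
'red':([(164.2,211.7),(174.7,198.3),(199.7,236.7),(210.3,223.8)],[(238.3,336.3),(232,321.7),(285.5,322.8),(278.3,307.5)])}
def tri(a,b):
    P=[c['R']*1. for c in(T,S)]
    M=[np.array([[c['fx'],0,c['cx']],[0,c['fy'],c['cy']],[0,0,1]])@np.c_[c['R'],c['t']] for c in (T,S)]
    X=cv2.triangulatePoints(M[0],M[1],np.array(a,float).T,np.array(b,float).T); return (X[:3]/X[3]).T
for k,(a,b) in D.items():
    for sb in (b,[b[1],b[0],b[3],b[2]]):
        X=tri(a,sb); e=max(np.abs(proj(T,X)-a).max(),np.abs(proj(S,X)-sb).max())
        print(k,'err',e.round(2),'\n',X.round(4))
        m=X.mean(0); d=X[:2].mean(0)-X[2:].mean(0)
        v,r=fit([(T,a,A),(S,sb,A)],[m[0],m[1],m[2]-.02,np.arctan2(d[1],d[0])])
        print(' pose',v[:3].round(4),np.degrees(v[3]).round(1),'rms',np.sqrt((r**2).mean()).round(2))
E
```

```text
blue err 8.79 
 [[ 0.4535 -0.3802  0.0307]
 [ 0.4604 -0.3944  0.0142]
 [ 0.4111 -0.2894  0.0195]
 [ 0.416  -0.3022  0.0025]]
 pose [ 0.4362 -0.3429 -0.0069] -63.8 rms 6.52
blue err 0.65 
 [[ 0.4752 -0.3809  0.0193]
 [ 0.4397 -0.3964  0.0212]
 [ 0.4313 -0.2889  0.0077]
 [ 0.3967 -0.3052  0.0099]]
 pose [ 0.4358 -0.3429 -0.0066] -64.3 rms 0.34
yellow err 8.31 
 [[ 0.5244  0.0443  0.0282]
 [ 0.515   0.0498  0.0523]
 [ 0.5749 -0.0411  0.0174]
 [ 0.5635 -0.0352  0.0409]]
 pose [0.5457 0.0037 0.0111] 120.6 rms 7.84
yellow err 0.34 
 [[ 0.5035  0.0356  0.0375]
 [ 0.5372  0.0571  0.0388]
 [ 0.5526 -0.0486  0.0279]
 [ 0.5873 -0.0293  0.0264]]
 pose [0.5453 0.0036 0.0115] 120.5 rms 0.28
red err 0.7 
 [[0.451  0.3629 0.027 ]
 [0.4838 0.3431 0.0223]
 [0.3967 0.2831 0.0077]
 [0.4286 0.261  0.0072]]
 pose [ 0.4402  0.3127 -0.0057] 55.8 rms 0.71
red err 5.3 
 [[ 0.4563  0.3547  0.0571]
 [ 0.4789  0.3515 -0.0095]
 [ 0.4043  0.2763  0.0429]
 [ 0.4212  0.2677 -0.03  ]]
 pose [ 0.4406  0.314  -0.0088] 54.8 rms 8.52
```

```bash
cat >> h.py <<'E'
def Rtool(yang,pitch=0):
    "tool down, tool-y at world angle yang deg; then pitch deg about tool y"
    a=np.radians(yang); y=np.array([np.cos(a),np.sin(a),0]); z=np.array([0,0,-1.]); x=np.cross(y,z)
    return Ro.from_matrix(np.c_[x,y,z])*Ro.from_rotvec([0,np.radians(pitch),0])
def plan(bot,pos,R,n):
    s=bot.read_state(); p=np.array(s['tool_pos']);R0=Ro.from_rotvec(s['tcp_rot'])
    rv=(R0.inv()*R).as_rotvec(); d=(np.array(pos)-p)/n
    print('t',round(s['time'],2),'total turn',np.degrees(rv).round(2),'shift tool',R0.inv().apply(d*n).round(4),'dist',np.linalg.norm(d*n).round(3))
    st=Ro.from_rotvec(rv/n); C=R0
    for i in range(n):
        print(C.inv().apply(d).round(4).tolist(),np.degrees(rv/n).round(2).tolist()); C=C*st
E
python3 - <<'E'
from workcell import bot
from h import *
c=bot.get_calibration("wrist");s=bot.read_state()
R=Ro.from_rotvec(s['tcp_rot']).as_matrix()
print('cam in tool',R.T@(-c['R'].T@c['t']-s['tool_pos']),(c['R']@R).round(3))
plan(bot,[.436,-.343,.19],Rtool(25.7),14)
E
```

```text
cam in tool [ 0.06664388  0.00040694 -0.13383414] [[-0.001  1.    -0.   ]
 [-0.965 -0.001 -0.261]
 [-0.261 -0.     0.965]]
t 0.15 total turn [-7.00e-02 -9.00e-02 -9.95e+01] shift tool [ 0.323  -0.2233  0.0486] dist 0.396
[0.0231, -0.016, 0.0035] [-0.01, -0.01, -7.11]
[0.0249, -0.013, 0.0035] [-0.01, -0.01, -7.11]
[0.0263, -0.0098, 0.0035] [-0.01, -0.01, -7.11]
[0.0273, -0.0065, 0.0035] [-0.01, -0.01, -7.11]
[0.0279, -0.003, 0.0035] [-0.01, -0.01, -7.11]
[0.028, 0.0004, 0.0035] [-0.01, -0.01, -7.11]
[0.0278, 0.0039, 0.0035] [-0.01, -0.01, -7.11]
[0.0271, 0.0073, 0.0035] [-0.01, -0.01, -7.11]
[0.026, 0.0106, 0.0034] [-0.01, -0.01, -7.11]
[0.0245, 0.0137, 0.0034] [-0.01, -0.01, -7.11]
[0.0226, 0.0166, 0.0034] [-0.01, -0.01, -7.11]
[0.0203, 0.0193, 0.0034] [-0.01, -0.01, -7.11]
[0.0178, 0.0217, 0.0034] [-0.01, -0.01, -7.11]
[0.015, 0.0237, 0.0034] [-0.01, -0.01, -7.11]
```

Emit:
arm_command(slide=[[0.023,-0.016,0.0035],[0.025,-0.013,0.0035],[0.0263,-0.0098,0.0035],[0.0273,-0.0065,0.0035],[0.028,-0.003,0.0035],[0.028,0.0004,0.0035],[0.0278,0.004,0.0035],[0.027,0.0073,0.0035]], angular=[[0,0,-7.1],[0,0,-7.1],[0,0,-7.1],[0,0,-7.1],[0,0,-7.1],[0,0,-7.1],[0,0,-7.1],[0,0,-7.1]], hand=[0.0854,0.0854,0.0854,0.0854,0.0854,0.0854,0.0854,0.0854], squeeze=40)

```text
time: 0.95
tool_pos: [0.3286, -0.4668, 0.206]
tcp_rot: [-2.49, -1.907, -0.001]
wrist_force: [-0.0, -0.1, -0.1]
width: 0.998
```

Run:
```python
from workcell import bot
from h import *
plan(bot,[.436,-.343,.19],Rtool(25.7),8)
```

```text
t 0.95 total turn [ -0.14  -0.29 -40.82] shift tool [0.1475 0.0715 0.0162] dist 0.165
[0.0184, 0.0089, 0.002] [-0.02, -0.04, -5.1]
[0.0176, 0.0105, 0.002] [-0.02, -0.04, -5.1]
[0.0166, 0.0121, 0.002] [-0.02, -0.04, -5.1]
[0.0154, 0.0135, 0.002] [-0.02, -0.04, -5.1]
[0.0142, 0.0148, 0.002] [-0.02, -0.04, -5.1]
[0.0128, 0.016, 0.002] [-0.02, -0.04, -5.1]
[0.0113, 0.0171, 0.002] [-0.02, -0.04, -5.1]
[0.0098, 0.018, 0.002] [-0.02, -0.04, -5.1]
```

Emit:
arm_command(slide=[[0.0184,0.009,0.002],[0.0176,0.0105,0.002],[0.0166,0.012,0.002],[0.0154,0.0135,0.002],[0.0142,0.0148,0.002],[0.0128,0.016,0.002],[0.0113,0.017,0.002],[0.0098,0.018,0.002]], angular=[[0,0,-5.1],[0,0,-5.1],[0,0,-5.1],[0,0,-5.1],[0,0,-5.1],[0,0,-5.1],[0,0,-5.1],[0,0,-5.1]], hand=[0.0854,0.0854,0.0854,0.0854,0.0854,0.0854,0.0854,0.0854])

```text
time: 1.75
tool_pos: [0.4368, -0.3323, 0.1866]
tcp_rot: [-1.623, -2.678, -0.007]
wrist_force: [-0.3, -0.8, -0.6]
width: 1.003
```

```bash
cat >> h.py <<'E'
def snap(bot,name,cam="wrist",box=None,s=1):
    import json
    c=bot.get_calibration(cam); im=bot.read_camera(cam)[:,:,::-1]
    cv2.imwrite(f"pics/{name}_full.png",im)
    json.dump({k:np.array(v).tolist() for k,v in c.items()},open(f"pics/{name}.json","w"))
    if box:
        x,y,w,h=box; im=cv2.resize(im[y:y+h,x:x+w],None,fx=s,fy=s,interpolation=cv2.INTER_CUBIC)
        for i in range(0,w,20): cv2.putText(im,str(x+i),(i*s,8),0,.3,(0,0,255),1); cv2.line(im,(i*s,10),(i*s,14),(0,0,255),1)
        for i in range(0,h,20): cv2.putText(im,str(y+i),(0,i*s+4),0,.3,(255,0,255),1); cv2.line(im,(20,i*s),(25,i*s),(255,0,255),1)
    cv2.imwrite(f"pics/{name}.png",im)
def cal(name):
    import json
    return {k:np.array(v) for k,v in json.load(open(f"pics/{name}.json")).items()}
E
python3 - <<'E'
from workcell import bot
from h import *
s=bot.read_state();print(s['time'],s['tool_pos'])
snap(bot,"w1",box=(200,60,240,180),s=3)
E
```

```text
1.75 [ 0.43681741 -0.33233865  0.18662894]
```

View pics/w1.png

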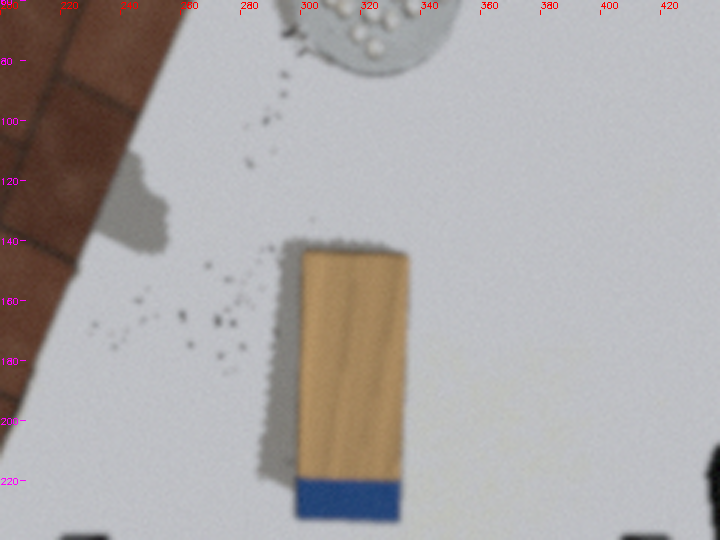

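The wrist view shows blue's top face with its thick end at (299,232.7)-(333,233.3) and its thin end at (301.3,143.7)-(335.7,144.7).

Run:
```python
from workcell import bot
from h import *
W=cal("w1");T=bot.get_calibration("top");S=bot.get_calibration("scene")
A=(0,1,2,3)
w=[(333,233.3),(299,232.7),(335.7,144.7),(301.3,143.7)]
b=([(487,204.5),(495.2,219.3),(446.2,224),(454.5,239)],[(384.7,148.2),(397.5,148.8),(385,170.7),(398,171)])
v0=[.436,-.343,0,-1.12]
for nm,o,fz in (("w",[(W,w,A)],None),("w0",[(W,w,A)],0),("w+t",[(W,w,A),(T,b[0],A)],None),("all",[(W,w,A),(T,b[0],A),(S,b[1],A)],None)):
    v,r=fit(o,v0,fz); print(nm,v[:3].round(4),np.degrees(v[3]).round(2),np.sqrt((r**2).mean()).round(2))
```

```text
w [ 0.4364 -0.3408 -0.0065] -64.15 0.41
w0 [ 0.4359 -0.3396 -0.1362] -64.19 0.84
w+t [ 0.4362 -0.3409 -0.005 ] -64.04 0.53
all [ 0.436  -0.341  -0.0052] -64.1 0.5
```

Run:
```python
from workcell import bot
from h import *
plan(bot,[.436,-.341,.085],Rtool(25.9),6)
```

```text
t 1.8 total turn [ 0.03 -0.74  1.92] shift tool [-0.0101 -0.0073  0.101 ] dist 0.102
[-0.0017, -0.0012, 0.0168] [0.0, -0.12, 0.32]
[-0.0017, -0.0012, 0.0168] [0.0, -0.12, 0.32]
[-0.0016, -0.0012, 0.0168] [0.0, -0.12, 0.32]
[-0.0016, -0.0012, 0.0168] [0.0, -0.12, 0.32]
[-0.0016, -0.0012, 0.0168] [0.0, -0.12, 0.32]
[-0.0015, -0.0012, 0.0168] [0.0, -0.12, 0.32]
```

Emit:
arm_command(slide=[[-0.0016,-0.0012,0.0168],[-0.0016,-0.0012,0.0168],[-0.0016,-0.0012,0.0168],[-0.0016,-0.0012,0.0168],[-0.0016,-0.0012,0.0168],[-0.0016,-0.0012,0.0168],[0,0,0],[0,0,0]], angular=[[0,-0.12,0.32],[0,-0.12,0.32],[0,-0.12,0.32],[0,-0.12,0.32],[0,-0.12,0.32],[0,-0.12,0.32],[0,0,0],[0,0,0]], hand=[0.07,0.07,0.07,0.07,0.07,0.07,0.07,0.07])

```text
time: 2.6
tool_pos: [0.4359, -0.3401, 0.0814]
tcp_rot: [-1.669, -2.661, -0.0]
wrist_force: [-0.1, -0.1, -0.2]
width: 0.815
```

Run:
```python
from workcell import bot
from h import *
snap(bot,"w2",box=(200,140,240,180),s=3)
plan(bot,[.436,-.341,.012],Rtool(25.9),8)
```

```text
t 2.65 total turn [-0.02 -0.05 -0.08] shift tool [-0.0011 -0.0002  0.0694] dist 0.069
[-0.0001, -0.0, 0.0087] [-0.0, -0.01, -0.01]
[-0.0001, -0.0, 0.0087] [-0.0, -0.01, -0.01]
[-0.0001, -0.0, 0.0087] [-0.0, -0.01, -0.01]
[-0.0001, -0.0, 0.0087] [-0.0, -0.01, -0.01]
[-0.0001, -0.0, 0.0087] [-0.0, -0.01, -0.01]
[-0.0001, -0.0, 0.0087] [-0.0, -0.01, -0.01]
[-0.0001, -0.0, 0.0087] [-0.0, -0.01, -0.01]
[-0.0001, -0.0, 0.0087] [-0.0, -0.01, -0.01]
```

View pics/w2.png

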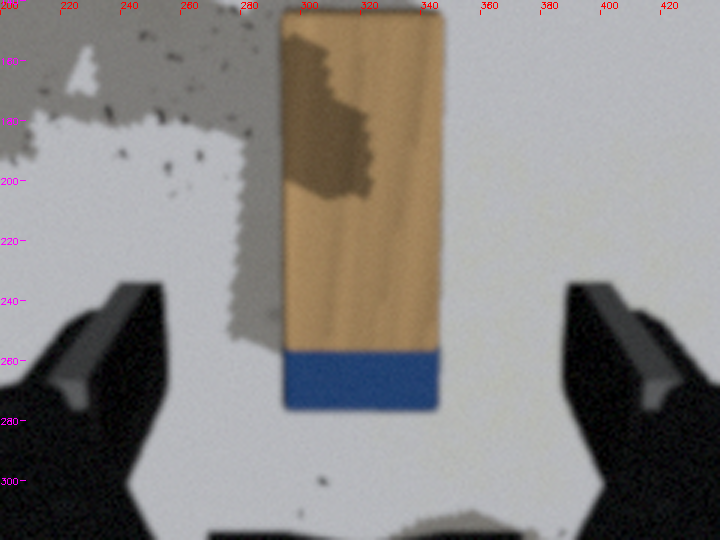

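Now blue's thin corners are at (294,143.7) and (347.7,144.3) and its thick corners at (294.7,276.7) and (346,276.3). The fingers stand clear on both sides.

Run:
```python
from h import *
A=(0,1,2,3)
w1=[(333,233.3),(299,232.7),(335.7,144.7),(301.3,143.7)]
w2=[(346,276.3),(294.7,276.7),(347.7,144.3),(294,143.7)]
v0=[.436,-.343,0,-1.12]
for nm,o in (("w2",[(cal("w2"),w2,A)]),("both",[(cal("w1"),w1,A),(cal("w2"),w2,A)])):
  for fz in (None,0):
    v,r=fit(o,v0,fz); print(nm,v[:3].round(4),np.degrees(v[3]).round(2),np.sqrt((r**2).mean()).round(2))
from workcell import bot
s=bot.read_state(); R=Ro.from_rotvec(s['tcp_rot']).as_matrix(); c=bot.get_calibration("wrist")
v=np.array(v)
# grip centre projection
for d in (-.011,0,.0): print(proj(c,(s['tool_pos']+R@[0,0,d])[None]).round(1))
```

```text
w2 [ 0.4362 -0.3406 -0.0038] -64.47 0.34
w2 [ 0.4358 -0.3397  0.    ] -64.49 1.03
both [ 0.4363 -0.3406 -0.0041] -64.39 0.45
both [ 0.4359 -0.3396 -0.0093] -64.4 0.95
[[320.  259.6]]
[[320.1 249.5]]
[[320.1 249.5]]
```

Emit:
arm_command(slide=[[-0.0002,0,0.012],[-0.0002,0,0.012],[-0.0002,0,0.012],[-0.0002,0,0.012],[0,0,0.01],[0,0,0.006],[0,0,0.003],[0,0,0]], angular=[[0,0,0.1],[0,0,0.1],[0,0,0],[0,0,0],[0,0,0],[0,0,0],[0,0,0],[0,0,0]], hand=[0.065,0.06,0.06,0.06,0.06,0.06,0.06,0.06])

```text
time: 3.45
tool_pos: [0.4372, -0.3414, 0.0102]
tcp_rot: [1.673, 2.657, -0.0]
wrist_force: [-0.4, 0.4, -0.6]
width: 0.701
```

Run:
```python
from workcell import bot
from h import *
plan(bot,[.436,-.341,.011],Rtool(25.6),1)
```

```text
t 3.45 total turn [0.04 0.09 0.01] shift tool [ 0.0009 -0.0009 -0.0008] dist 0.002
[0.0009, -0.0009, -0.0008] [0.04, 0.09, 0.01]
```

Emit:
arm_command(slide=[[0.0009,-0.0006,-0.0008],[0,0,0],[0,0,0],[0,0,0],[0,0,0],[0,0,0],[0,0,0],[0,0,0]], angular=[[0,0,0],[0,0,0],[0,0,0],[0,0,0],[0,0,0],[0,0,0],[0,0,0],[0,0,0]], hand=[0.055,0.045,0.035,0.03,0.03,0.03,0.03,0.03], squeeze=50)

```text
time: 4.25
tool_pos: [0.4375, -0.3419, 0.0132]
tcp_rot: [1.671, 2.654, -0.001]
wrist_force: [0.1, 1.1, -0.5]
width: 0.453
```

Run:
```python
from workcell import bot
from h import *
s=bot.read_state();print(s['width']*.0854,s['tool_pos'],s['wrist_force'])
# lift
plan(bot,[.436,-.341,.13],Rtool(25.6),4)
```

```text
0.03866800909319657 [ 0.43753235 -0.34193229  0.01320369] [ 0.07332922  1.10803838 -0.51164506]
t 4.25 total turn [0.13 0.29 0.01] shift tool [ 0.0009 -0.0007 -0.1168] dist 0.117
[0.0002, -0.0002, -0.0292] [0.03, 0.07, 0.0]
[0.0003, -0.0002, -0.0292] [0.03, 0.07, 0.0]
[0.0003, -0.0002, -0.0292] [0.03, 0.07, 0.0]
[0.0003, -0.0002, -0.0292] [0.03, 0.07, 0.0]
```

Emit:
arm_command(slide=[[0,0,-0.02],[0,0,-0.03],[0,0,-0.03],[0,0,-0.03],[0,0,-0.03],[0,0,0],[0,0,0],[0,0,0]], angular=[[0,0,0],[0,0,0],[0,0,0],[0,0,0],[0,0,0],[0,0,0],[0,0,0],[0,0,0]], hand=[0.03,0.03,0.03,0.03,0.03,0.03,0.03,0.03])

```text
time: 5.05
tool_pos: [0.4348, -0.3396, 0.155]
tcp_rot: [-1.673, -2.657, -0.0]
wrist_force: [-0.2, 0.2, -0.7]
width: 0.455
```

Run:
```python
from workcell import bot
from h import *
s=bot.read_state();print(s['width']*.0854,s['tool_pos'],s['wrist_force'])
plan(bot,[.601,-.091,.16],Rtool(30.5),8)
```

```text
0.038893357514515225 [ 0.43484434 -0.33964225  0.15498337] [-0.21777789  0.19378151 -0.65847978]
t 5.05 total turn [-0.02 -0.07 -4.89] shift tool [ 0.1524  0.2573 -0.005 ] dist 0.299
[0.0191, 0.0322, -0.0006] [-0.0, -0.01, -0.61]
[0.0187, 0.0324, -0.0006] [-0.0, -0.01, -0.61]
[0.0184, 0.0326, -0.0006] [-0.0, -0.01, -0.61]
[0.018, 0.0328, -0.0006] [-0.0, -0.01, -0.61]
[0.0177, 0.0329, -0.0006] [-0.0, -0.01, -0.61]
[0.0173, 0.0331, -0.0006] [-0.0, -0.01, -0.61]
[0.017, 0.0333, -0.0006] [-0.0, -0.01, -0.61]
[0.0166, 0.0335, -0.0006] [-0.0, -0.01, -0.61]
```

Emit:
arm_command(slide=[[0.0191,0.0322,-0.0006],[0.022,0.038,-0.0006],[0.022,0.039,-0.0006],[0.022,0.039,-0.0006],[0.022,0.04,-0.0006],[0.022,0.04,0],[0.015,0.02,0],[0.006,0.01,0]], angular=[[0,0,-0.61],[0,0,-0.61],[0,0,-0.61],[0,0,-0.61],[0,0,-0.61],[0,0,-0.61],[0,0,-0.61],[0,0,-0.61]], hand=[0.03,0.03,0.03,0.03,0.03,0.03,0.03,0.03])

```text
time: 5.85
tool_pos: [0.5917, -0.0781, 0.1421]
tcp_rot: [-1.552, -2.704, 0.007]
wrist_force: [-0.3, -0.5, 0.3]
width: 0.459
```

Run:
```python
from workcell import bot
from h import *
bot.read_camera("scene")
s=bot.read_state();print(s['time'],s['tool_pos'])
snap(bot,"w3",box=(220,0,240,180),s=3)
snap(bot,"w3b",box=(220,140,240,180),s=3)
```

```text
5.9 [ 0.59212573 -0.07737023  0.14197639]
```

View pics/w3.png

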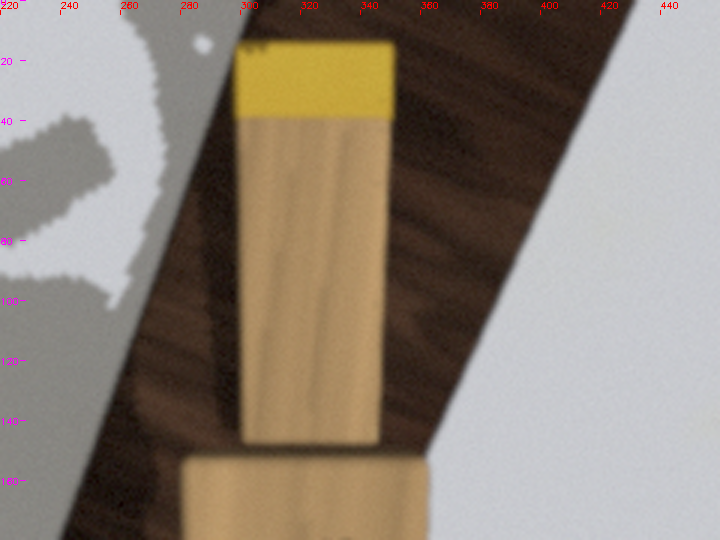

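View pics/w3b.png

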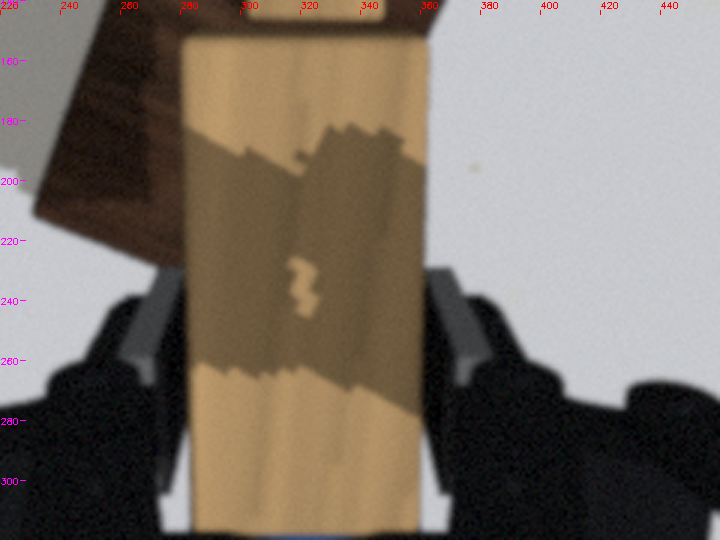

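Yellow's thick corners are at (298.7,14.3) and (351.3,13.7), its thin corners at (300.3,148) and (346.7,148.3). The held blue wedge shows thin corners at (281,152.5) and (362.5,152.5), and its paint line is near row 318.

Run:
```python
from workcell import bot
from h import *
T=bot.get_calibration("top");S=bot.get_calibration("scene");W=cal("w3")
A=(0,1,2,3)
w=[(298.7,14.3),(351.3,13.7),(300.3,148),(346.7,148.3)]
b=([(305.8,189.7),(296.7,175.2),(342.3,170),(334.3,156.5)],[(306.5,219.7),(290.3,219.5),(308,196.7),(292.7,196.5)])
v0=[.545,.004,.018,2.1]
for nm,o in (("w",[(W,w,A)]),("all",[(W,w,A),(T,b[0],A),(S,b[1],A)])):
  for fz in (None,.018):
    v,r=fit(o,v0,fz); print(nm,v[:3].round(4),np.degrees(v[3]).round(2),np.sqrt((r**2).mean()).round(2),r[:8].round(1))
# held blue in tool frame
s=bot.read_state(); Rt=Ro.from_rotvec(s['tcp_rot']).as_matrix(); p=np.array(s['tool_pos'])
c2=cal("w3b"); ca=dict(c2); ca['R']=c2['R']@Rt; ca['t']=c2['R']@p+c2['t']
B=np.diag([-1.,1,-1])
def pts(u,P):  # u: x,y,z yaw pitch of wedge in tool
    R=Ro.from_rotvec([0,0,u[3]]).as_matrix()@Ro.from_rotvec([0,u[4],0]).as_matrix()@B
    return P@R.T+u[:3]
def f(u,z0=None):
    q=proj(ca,pts(u,L[[2,3]])); r=list((q-[(362.5,152.5),(281,152.5)]).ravel())
    for x,cl,cr in ((.03,360,284),):
        h=.021+.14*x; q=proj(ca,pts(u,np.array([[x,.02,h],[x,-.02,h]]))); 
        # intersect at row 310: use line between thin corner & this
        t=proj(ca,pts(u,L[[2,3]]))
        for i,cc in ((0,cl),(1,cr)):
            k=(310-t[i,1])/(q[i,1]-t[i,1]); r.append(t[i,0]+k*(q[i,0]-t[i,0])-cc)
    r.append(((u[2]-.0132)/.002)); r.append(u[4]/.03); r.append(u[0]/.01)
    return np.array(r)
r=least_squares(f,[0,0,.0132,0,0]); print(r.x[:3].round(4),np.degrees(r.x[3:]).round(2),r.fun.round(2))
u=r.x
print('paint row',proj(ca,pts(u,np.array([[.036,0,.026]]))))
```

```text
w [0.5456 0.0051 0.0155] 119.8 0.43 [-0.6 -0.4  0.3  0.4  0.7 -0.1 -0.4  0. ]
w [0.5458 0.0047 0.0185] 119.77 0.68 [-0.9 -1.   0.7 -0.2  0.4  0.7 -0.3  0.8]
all [0.5453 0.0052 0.014 ] 119.83 0.57 [-0.8  0.1 -0.2  0.8  0.6 -0.4 -0.8 -0.4]
all [0.5454 0.0046 0.0201] 119.91 0.95 [-1.6 -1.2 -0.  -0.6  0.1  0.5 -0.6  0.6]
[0.0016 0.0019 0.0154] [-0.1  -0.32] [ 0.48 -0.04 -0.45  0.1   0.46 -0.5   1.12 -0.18  0.16]
paint row [[321.99217847 320.68927481]]
```

```bash
cat > held.py <<'E'
from h import *
CT=np.array([ 0.06664388,0.00040694,-0.13383414]); RT=np.array([[-0.001,1,0],[-0.9653,-0.001,-0.2611],[-0.2611,0,0.9653]])
def camtool(c):
    ca=dict(c); ca['R']=RT; ca['t']=-RT@CT; return ca
B=np.diag([-1.,1,-1])
def pts(u,P):
    R=Ro.from_rotvec([0,0,u[3]]).as_matrix()@Ro.from_rotvec([0,u[4],0]).as_matrix()@B
    return P@R.T+u[:3]
E
python3 - <<'E'
from held import *
from workcell import bot
for n in("w3","w3b"):
    c=cal(n); Rw=c['R'].T@RT; print(n,'tcp', (-c['R'].T@c['t']-Rw@CT).round(4))
s=bot.read_state(); print(s['tool_pos'],s['time'])
ca=camtool(cal("w3b"))
def f(u):
    t=proj(ca,pts(u,L[[2,3]])); r=list((t-[(362.5,152.5),(281,152.5)]).ravel())
    q=proj(ca,pts(u,np.array([[.03,.02,.0252],[.03,-.02,.0252]])))
    for i,cc in ((0,360),(1,284)):
            k=(310-t[i,1])/(q[i,1]-t[i,1]); r.append(t[i,0]+k*(q[i,0]-t[i,0])-cc)
    r.append(((u[2]-.0132)/.002)); r.append(u[4]/.03); r.append(u[0]/.01)
    return np.array(r)
r=least_squares(f,[0,0,.0132,0,0]); print(r.x[:3].round(4),np.degrees(r.x[3:]).round(2),r.fun.round(2))
E
```

```text
w3 tcp [ 0.593  -0.0784  0.1419]
w3b tcp [ 0.5924 -0.0803  0.1423]
[ 0.59115    -0.08056787  0.14280431] 6.0
[0.002  0.0007 0.0152] [-0.04 -0.32] [ 0.44 -0.04 -0.41  0.1   0.39 -0.43  0.99 -0.18  0.2 ]
```

```bash
cat > t1.py <<'E'
from held import *
from workcell import bot
R=Rtool(29.8,8.0); u=np.array([.0018,.0007,.0135])
P=np.array([.5457,.0049,.039])
n=-R.as_matrix()[:,2]
def tgt(h): return P+n*h-R.apply(u)
E
python3 - <<'E'
from t1 import *
print(n,R.as_matrix()[:,0],tgt(0.03))
plan(bot,tgt(.03),R,6)
E
```

```text
[ 0.06916541 -0.12076961  0.99026807] [-0.49213744  0.85932042  0.1391731 ] [ 0.54898711 -0.00224814  0.08182615]
t 6.0 total turn [-0.93  7.03  0.32] shift tool [0.0879 0.0039 0.0624] dist 0.108
[0.0146, 0.0007, 0.0104] [-0.16, 1.17, 0.05]
[0.0144, 0.0006, 0.0107] [-0.16, 1.17, 0.05]
[0.0142, 0.0006, 0.011] [-0.16, 1.17, 0.05]
[0.014, 0.0005, 0.0113] [-0.16, 1.17, 0.05]
[0.0137, 0.0005, 0.0116] [-0.16, 1.17, 0.05]
[0.0135, 0.0004, 0.0119] [-0.16, 1.17, 0.05]
```

Emit:
arm_command(slide=[[0.0146,0.0007,0.0104],[0.0144,0.0006,0.0107],[0.0142,0.0006,0.011],[0.014,0.0005,0.0113],[0.0137,0.0005,0.0116],[0.0135,0.0004,0.0119],[0,0,0],[0,0,0]], angular=[[-0.16,1.17,0.05],[-0.16,1.17,0.05],[-0.16,1.17,0.05],[-0.16,1.17,0.05],[-0.16,1.17,0.05],[-0.16,1.17,0.05],[0,0,0],[0,0,0]], hand=[0.03,0.03,0.03,0.03,0.03,0.03,0.03,0.03])

```text
time: 6.8
tool_pos: [0.5404, 0.0002, 0.0744]
tcp_rot: [-1.517, -2.595, -0.111]
wrist_force: [-0.4, 0.1, -1.4]
width: 0.454
```

Run:
```python
from t1 import *
snap(bot,"s4","scene",box=(250,140,110,90),s=7)
snap(bot,"p4","top",box=(270,120,110,90),s=7)
print(bot.read_state()['wrist_force'])
plan(bot,tgt(.004),R,5)
```

```text
[-0.40161898 -0.12342848 -0.8617025 ]
t 6.9 total turn [-0.13 -0.75 -0.47] shift tool [-0.0052  0.0062  0.018 ] dist 0.02
[-0.001, 0.0012, 0.0036] [-0.03, -0.15, -0.09]
[-0.001, 0.0012, 0.0036] [-0.03, -0.15, -0.09]
[-0.001, 0.0012, 0.0036] [-0.03, -0.15, -0.09]
[-0.001, 0.0012, 0.0036] [-0.03, -0.15, -0.09]
[-0.001, 0.0012, 0.0036] [-0.03, -0.15, -0.09]
```

View pics/s4.png

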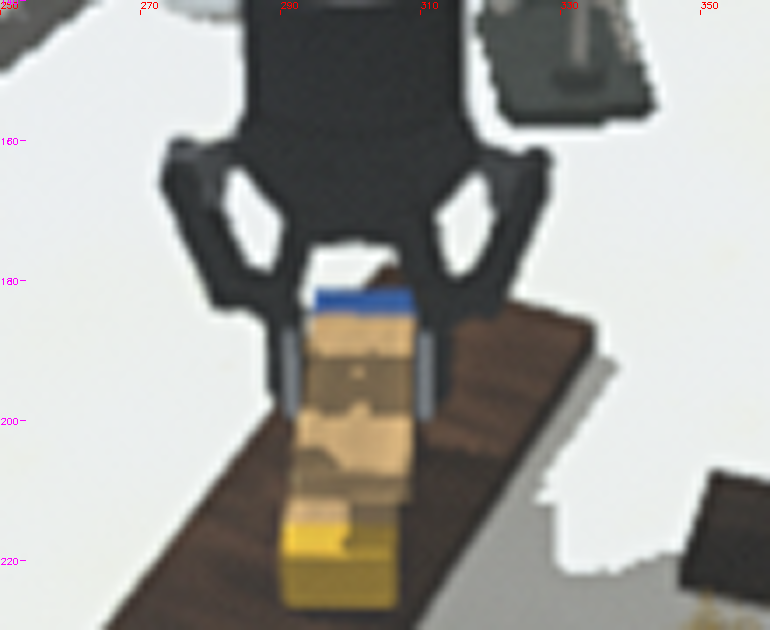

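Blue hangs over yellow with its blue thick end (350,183) above yellow's thin end, in line with it. Next I correct the lateral offset and come closer.

Emit:
arm_command(slide=[[-0.001,0.0012,0.002],[-0.001,0.0012,0.002],[-0.001,0.0012,0.002],[-0.001,0.0012,0.002],[0,0,0],[0,0,0],[0,0,0],[0,0,0]], angular=[[0,-0.15,-0.1],[0,-0.15,-0.1],[0,-0.15,-0.1],[0,-0.15,-0.1],[0,0,0],[0,0,0],[0,0,0],[0,0,0]], hand=[0.03,0.03,0.03,0.03,0.03,0.03,0.03,0.03])

```text
time: 7.7
tool_pos: [0.5498, -0.0013, 0.0677]
tcp_rot: [-1.516, -2.614, -0.107]
wrist_force: [0.6, 0.2, -1.1]
width: 0.456
```

Run:
```python
from t1 import *
print(bot.read_state()['wrist_force'])
plan(bot,tgt(.003),R,1)
```

```text
[ 0.5870297   0.243738   -1.07212644]
t 7.7 total turn [ 0.11  0.12 -0.04] shift tool [ 0.0016 -0.0013  0.0129] dist 0.013
[0.0016, -0.0013, 0.0129] [0.11, 0.12, -0.04]
```

Emit:
arm_command(slide=[[0.0004,-0.0003,0.002],[0.0004,-0.0003,0.002],[0.0004,-0.0003,0.002],[0,0,0.002],[0,0,0.001],[0,0,0.001],[0,0,0],[0,0,0]], angular=[[0.1,0.1,0],[0,0,0],[0,0,0],[0,0,0],[0,0,0],[0,0,0],[0,0,0],[0,0,0]], hand=[0.03,0.03,0.03,0.03,0.03,0.03,0.03,0.03])

```text
time: 8.5
tool_pos: [0.5472, 0.0007, 0.0569]
tcp_rot: [-1.515, -2.611, -0.105]
wrist_force: [0.2, 0.0, -0.4]
width: 0.455
```

Run:
```python
from t1 import *
snap(bot,"s5","scene",box=(250,140,110,90),s=7)
print(bot.read_state()['wrist_force'])
plan(bot,tgt(0),R,1)
```

```text
[ 0.0030343  -0.07813793 -0.41285155]
t 8.55 total turn [-0.02 -0.01 -0.04] shift tool [0.     0.0001 0.0048] dist 0.005
[0.0, 0.0001, 0.0048] [-0.02, -0.01, -0.04]
```

View pics/s5.png

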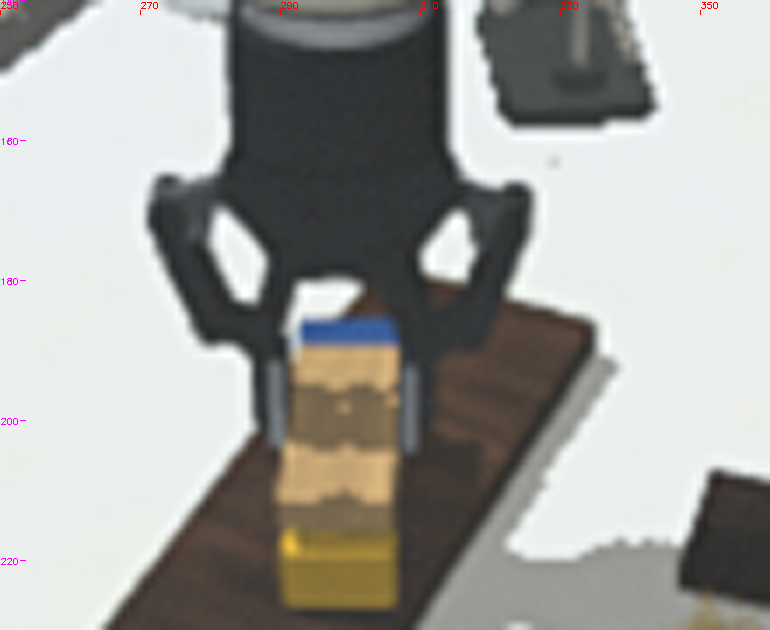

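Aligned sideways within about a pixel, with roughly 5 mm still to go. I'll descend slowly.

Emit:
arm_command(slide=[[0,0,0.001],[0,0,0.001],[0,0,0.001],[0,0,0.0005],[0,0,0],[0,0,0],[0,0,0],[0,0,0]], angular=[[0,0,0],[0,0,0],[0,0,0],[0,0,0],[0,0,0],[0,0,0],[0,0,0],[0,0,0]], hand=[0.03,0.03,0.03,0.03,0.03,0.03,0.03,0.03])

```text
time: 9.35
tool_pos: [0.5472, 0.0011, 0.0534]
tcp_rot: [-1.515, -2.611, -0.106]
wrist_force: [0.3, 0.1, -1.1]
width: 0.455
```

Run:
```python
from t1 import *
print(bot.read_state()['wrist_force'])
plan(bot,tgt(0),R,1)
```

```text
[ 0.32937706  0.09423934 -1.09260517]
t 9.35 total turn [ 0.    0.01 -0.04] shift tool [ 0.0002 -0.0001  0.0013] dist 0.001
[0.0002, -0.0001, 0.0013] [0.0, 0.01, -0.04]
```

Emit:
arm_command(slide=[[0,0,0.001],[0,0,0.0005],[0,0,0.0005],[0,0,0],[0,0,0],[0,0,0],[0,0,0],[0,0,0]], angular=[[0,0,0],[0,0,0],[0,0,0],[0,0,0],[0,0,0],[0,0,0],[0,0,0],[0,0,0]], hand=[0.03,0.03,0.03,0.03,0.03,0.03,0.03,0.03])

```text
time: 10.15
tool_pos: [0.5471, 0.0014, 0.0513]
tcp_rot: [-1.515, -2.612, -0.106]
wrist_force: [0.3, 0.7, -0.5]
width: 0.455
```

Run:
```python
from t1 import *
print(bot.read_state()['wrist_force'])
plan(bot,tgt(0),R,1)
```

```text
[ 0.28683598  0.71891148 -0.49136548]
t 10.15 total turn [ 0.01  0.01 -0.04] shift tool [ 0.0002 -0.0002 -0.0008] dist 0.001
[0.0002, -0.0002, -0.0008] [0.01, 0.01, -0.04]
```

Emit:
arm_command(slide=[[0,0,0.0007],[0,0,0.0007],[0,0,0.0005],[0,0,0],[0,0,0],[0,0,0],[0,0,0],[0,0,0]], angular=[[0,0,0],[0,0,0],[0,0,0],[0,0,0],[0,0,0],[0,0,0],[0,0,0],[0,0,0]], hand=[0.03,0.03,0.03,0.03,0.03,0.03,0.03,0.03])

```text
time: 10.95
tool_pos: [0.5473, 0.0016, 0.05]
tcp_rot: [-1.515, -2.612, -0.106]
wrist_force: [-0.7, 0.6, 1.5]
width: 0.453
```

Run:
```python
from t1 import *
print(bot.read_state()['wrist_force'])
plan(bot,tgt(0),R,1)
snap(bot,"s6","scene",box=(270,170,55,65),s=9)
```

```text
[-0.71849507  0.58610186  1.5324287 ]
t 10.95 total turn [ 0.03  0.03 -0.04] shift tool [ 0.0003 -0.0005 -0.0021] dist 0.002
[0.0003, -0.0005, -0.0021] [0.03, 0.03, -0.04]
```

View pics/s6.png

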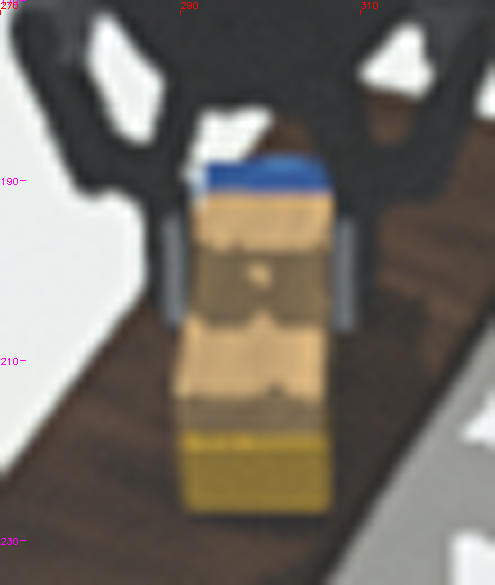

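The force rose by about 2 N, so the faces are in contact, and the vertical edges run on in line from yellow (col 290) to blue (col 289.5). I'll release and retreat along the tool axis.

Emit:
arm_command(slide=[[0,0,0.0003],[0,0,0],[0,0,0],[0,0,0],[0,0,0],[0,0,0],[0,0,-0.005],[0,0,-0.015]], angular=[[0,0,0],[0,0,0],[0,0,0],[0,0,0],[0,0,0],[0,0,0],[0,0,0],[0,0,0]], hand=[0.036,0.039,0.041,0.044,0.05,0.058,0.06,0.06], squeeze=20)

```text
time: 11.8
tool_pos: [0.5466, -0.0005, 0.068]
tcp_rot: [-1.513, -2.608, -0.103]
wrist_force: [0.3, -0.2, -0.8]
width: 0.705
```

Emit:
arm_command(slide=[[0,0,-0.02],[0,0,-0.03],[0,0,-0.03],[0,0,-0.03],[0,0,-0.02],[0,0,0],[0,0,0],[0,0,0]], angular=[[0,-1,0],[0,-1,0],[0,-1,0],[0,-2,0],[0,-2,0],[0,-1,0],[0,0,0],[0,0,0]], hand=[0.065,0.07,0.07,0.07,0.07,0.07,0.07,0.07])

```text
time: 12.6
tool_pos: [0.5578, -0.0138, 0.2172]
tcp_rot: [1.57, 2.699, 0.001]
wrist_force: [0.4, 0.0, 0.7]
width: 0.822
```

Run:
```python
from t1 import *
snap(bot,"s7","scene",box=(260,170,75,65),s=8)
s=bot.read_state();print(s['tool_pos'],s['wrist_force'])
snap(bot,"w7",box=(200,80,240,180),s=3)
```

```text
[ 0.55747901 -0.01386795  0.21669372] [-0.025689   -0.14483799 -0.57975706]
```

View pics/s7.png

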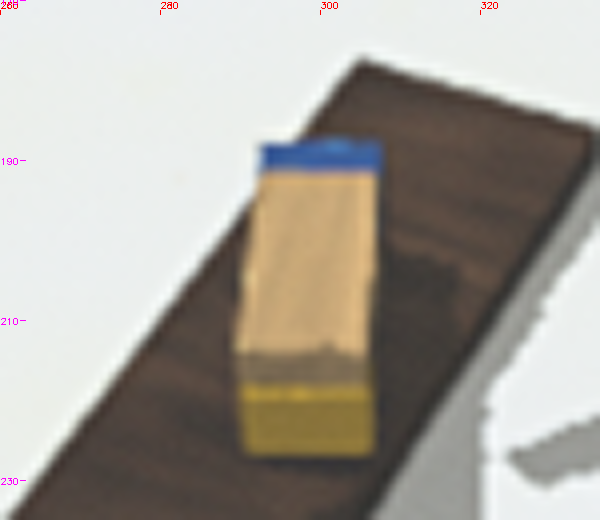

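View pics/w7.png

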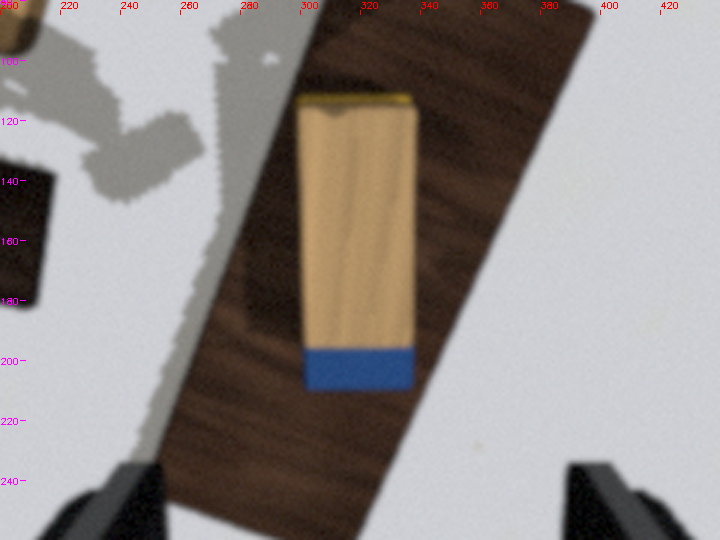

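Blue is lying on yellow with its top level. In the scene view yellow's bottom edge is still at (290.4,226.6)-(306.5,226.6), so it has not moved. I'll measure how well the pair is centred in the wrist view.

Run:
```python
from held import *
from workcell import bot
c=cal("w7")
def ray(px,z):
    d=np.array([(px[0]-c['cx'])/c['fx'],(px[1]-c['cy'])/c['fy'],1]); d=c['R'].T@d; o=-c['R'].T@c['t']
    return o+d*(z-o[2])/d[2]
Lt=np.array([[.0505,.02,0],[.0505,-.02,0],[-.0505,.02,0],[-.0505,-.02,0]])
w=np.array([(338,209.7),(301.7,210.3),(339,116),(299.7,115.7)])
for z in (.06,.058):
    X=np.array([ray(p,z) for p in w]); print(X.round(4).tolist(),'mean',X.mean(0).round(4),'len',np.linalg.norm(X[:2].mean(0)-X[2:].mean(0)),'wid',np.linalg.norm(X[0]-X[1]),np.linalg.norm(X[2]-X[3]))
    d=X[:2].mean(0)-X[2:].mean(0); print('yaw',np.degrees(np.arctan2(d[1],d[0])))
Y=np.array([ray(p,.046) for p in((299,111.7),(337,111.3))]); print('yellow thick edge',Y.round(4),Y.mean(0))
e=np.array([np.cos(np.radians(119.8)),np.sin(np.radians(119.8)),0])
print('yellow thick edge fitted',np.array([.5457,.0049,.018])+.05*e)
ym=Y.mean(0);bm=X[2:].mean(0); print('overhang along e',(bm-ym)@e)
Z=X.mean(0)-[.5457,.0049,0]; print('blue centre vs yellow: along e',Z@e,'across',Z@[e[1],-e[0],0])
```

```text
[[0.5907, -0.0309, 0.06], [0.5561, -0.0512, 0.06], [0.5411, 0.0552, 0.06], [0.5066, 0.036, 0.06]] mean [0.5486 0.0023 0.06  ] len 0.09982778444225707 wid 0.04008539295683827 0.039482640541054284
yaw -60.25237235580626
[[0.5911, -0.0314, 0.058], [0.5563, -0.0519, 0.058], [0.5412, 0.0553, 0.058], [0.5065, 0.0359, 0.058]] mean [0.5488 0.002  0.058 ] len 0.1005175272235296 wid 0.04036235603461196 0.03975543900543904
yaw -60.25237235580628
yellow thick edge [[0.5032 0.0388 0.046 ]
 [0.5377 0.0588 0.046 ]] [0.52046646 0.04878489 0.046     ]
yellow thick edge fitted [0.5208513  0.04828827 0.018     ]
overhang along e -0.004428808400738379
blue centre vs yellow: along e -0.004065347071849831 across 0.0012350512113331103
```

Blue sits within about 1 mm along, 1 mm across and 0.5° of where it should be (the 2.9 mm top shift from the tilt is expected). On to red.

Run:
```python
from workcell import bot
from h import *
plan(bot,[.440,.3125,.17],Rtool(-34.2),9)
```

```text
t 12.7 total turn [ 0.9   0.51 63.79] shift tool [0.3424 0.0589 0.0413] dist 0.35
[0.038, 0.0065, 0.0046] [0.1, 0.06, 7.09]
[0.0386, 0.0018, 0.0046] [0.1, 0.06, 7.09]
[0.0385, -0.003, 0.0047] [0.1, 0.06, 7.09]
[0.0378, -0.0077, 0.0047] [0.1, 0.06, 7.09]
[0.0366, -0.0123, 0.0048] [0.1, 0.06, 7.09]
[0.0348, -0.0167, 0.0048] [0.1, 0.06, 7.09]
[0.0325, -0.0208, 0.0049] [0.1, 0.06, 7.09]
[0.0296, -0.0247, 0.005] [0.1, 0.06, 7.09]
[0.0264, -0.0281, 0.005] [0.1, 0.06, 7.09]
```

Emit:
arm_command(slide=[[0.038,0.0065,0.002],[0.0386,0.0018,0.004],[0.0385,-0.003,0.0047],[0.0378,-0.0077,0.0047],[0.0366,-0.0123,0.0048],[0.0348,-0.0167,0.0048],[0.0325,-0.0208,0.0049],[0.0296,-0.0247,0.005]], angular=[[0.1,0,7.1],[0.1,0.1,7.1],[0.1,0,7.1],[0.1,0.1,7.1],[0.1,0,7.1],[0.1,0.1,7.1],[0.1,0,7.1],[0.1,0.1,7.1]], hand=[0.0854,0.0854,0.0854,0.0854,0.0854,0.0854,0.08,0.08])

```text
time: 13.5
tool_pos: [0.4516, 0.28, 0.1645]
tcp_rot: [-2.722, -1.565, 0.032]
wrist_force: [-0.1, 0.4, 0.2]
width: 0.937
```

Run:
```python
from workcell import bot
from h import *
plan(bot,[.440,.3125,.16],Rtool(-34.2),4)
```

```text
t 13.5 total turn [-0.65  0.99  4.  ] shift tool [ 0.0223 -0.0263  0.0044] dist 0.035
[0.0056, -0.0066, 0.0011] [-0.16, 0.25, 1.0]
[0.0055, -0.0067, 0.0011] [-0.16, 0.25, 1.0]
[0.0053, -0.0068, 0.0011] [-0.16, 0.25, 1.0]
[0.0052, -0.0069, 0.0011] [-0.16, 0.25, 1.0]
```

Emit:
arm_command(slide=[[0.005,-0.006,0.0011],[0.004,-0.005,0.0011],[0.003,-0.004,0.001],[0.002,-0.002,0],[0,0,0],[0,0,0],[0,0,0],[0,0,0]], angular=[[-0.2,0.3,1],[-0.2,0.3,1],[0,0.2,0.7],[0,0.2,0.2],[0,0,0],[0,0,0],[0,0,0],[0,0,0]], hand=[0.075,0.07,0.07,0.07,0.07,0.07,0.07,0.07])

```text
time: 14.3
tool_pos: [0.4385, 0.3019, 0.152]
tcp_rot: [-2.759, -1.492, 0.029]
wrist_force: [0.1, 0.4, 0.1]
width: 0.818
```

Run:
```python
from workcell import bot
from h import *
snap(bot,"w8",box=(200,80,240,180),s=3)
print(bot.read_state()['tool_pos'])
plan(bot,[.440,.3125,.08],Rtool(-34.2),6)
```

```text
[0.43859619 0.30197886 0.15207362]
t 14.35 total turn [-0.74  0.79  1.01] shift tool [ 0.0106 -0.0036  0.072 ] dist 0.073
[0.0018, -0.0006, 0.012] [-0.12, 0.13, 0.17]
[0.0017, -0.0006, 0.012] [-0.12, 0.13, 0.17]
[0.0017, -0.0007, 0.012] [-0.12, 0.13, 0.17]
[0.0017, -0.0007, 0.012] [-0.12, 0.13, 0.17]
[0.0016, -0.0007, 0.012] [-0.12, 0.13, 0.17]
[0.0016, -0.0008, 0.012] [-0.12, 0.13, 0.17]
```

View pics/w8.png

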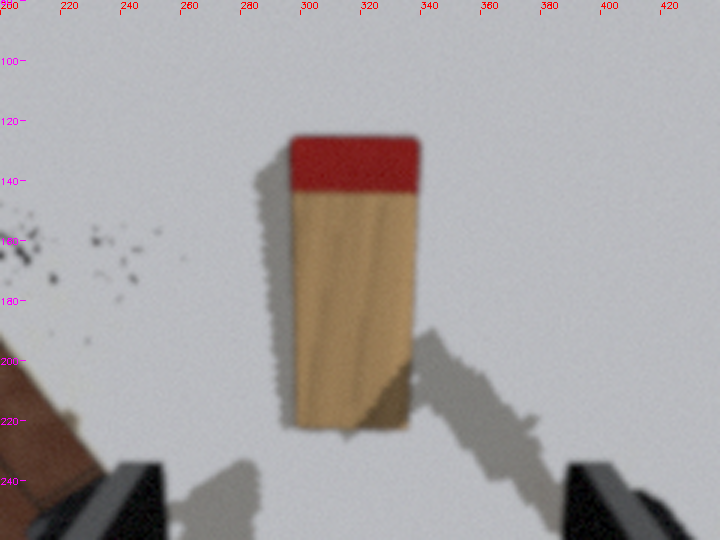

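Red's thick corners are at (297,125.3) and (340,125.7), its thin corners at (298.7,222.7) and (336,222.7).

Run:
```python
from workcell import bot
from h import *
T=bot.get_calibration("top");S=bot.get_calibration("scene");A=(0,1,2,3)
w=[(297,125.3),(340,125.7),(298.7,222.7),(336,222.7)]
a=[(164.2,211.7),(174.7,198.3),(199.7,236.7),(210.3,223.8)];b=[(238.3,336.3),(232,321.7),(285.5,322.8),(278.3,307.5)]
b=[(232,321.7),(238.3,336.3),(278.3,307.5),(285.5,322.8)]if 0 else b
v0=[.44,.3125,0,.97]
for nm,o in (("w",[(cal("w8"),w,A)]),("all",[(cal("w8"),w,A),(T,a,A),(S,b,A)])):
  for fz in (None,0):
    v,r=fit(o,v0,fz); print(nm,v[:3].round(4),np.degrees(v[3]).round(2),np.sqrt((r**2).mean()).round(2))
plan(bot,[.4405,.3145,.08],Rtool(v[3]*57.2958-90),6)
```

```text
w [ 0.4408  0.3133 -0.0035] 55.83 0.33
w [ 0.4412  0.3137 -0.0043] 55.83 0.58
all [ 0.4405  0.313  -0.0055] 55.79 0.65
all [0.4407 0.3134 0.0042] 55.76 1.06
t 14.35 total turn [-0.74  0.79  1.05] shift tool [ 0.0125 -0.0043  0.072 ] dist 0.073
[0.0021, -0.0007, 0.012] [-0.12, 0.13, 0.18]
[0.0021, -0.0008, 0.012] [-0.12, 0.13, 0.18]
[0.002, -0.0008, 0.012] [-0.12, 0.13, 0.18]
[0.002, -0.0008, 0.012] [-0.12, 0.13, 0.18]
[0.002, -0.0008, 0.012] [-0.12, 0.13, 0.18]
[0.0019, -0.0009, 0.012] [-0.12, 0.13, 0.18]
```

Emit:
arm_command(slide=[[0.002,-0.0006,0.012],[0.002,-0.0006,0.014],[0.002,-0.0007,0.014],[0.002,-0.0007,0.014],[0.002,-0.0007,0.014],[0.0015,-0.0006,0.014],[0,0,0.004],[0,0,0]], angular=[[-0.12,0.13,0.18],[-0.12,0.13,0.18],[-0.12,0.13,0.18],[-0.12,0.13,0.18],[-0.12,0.13,0.18],[-0.12,0.13,0.18],[0,0,0],[0,0,0]], hand=[0.065,0.06,0.06,0.06,0.06,0.06,0.06,0.06])

```text
time: 15.15
tool_pos: [0.4414, 0.3135, 0.0597]
tcp_rot: [2.78, 1.464, 0.003]
wrist_force: [-0.0, 0.1, 0.1]
width: 0.701
```

Run:
```python
from workcell import bot
from h import *
print(bot.read_state()['tool_pos'])
plan(bot,[.441,.3135,.0115],Rtool(-34.2),1)
```

```text
[0.44138837 0.31345616 0.05969441]
t 15.15 total turn [ 0.06 -0.11 -0.25] shift tool [-0.0003 -0.0004  0.0482] dist 0.048
[-0.0003, -0.0004, 0.0482] [0.06, -0.11, -0.25]
```

Emit:
arm_command(slide=[[-0.0003,-0.0004,0.009],[0,0,0.009],[0,0,0.009],[0,0,0.008],[0,0,0.006],[0,0,0.003],[0,0,0.002],[0,0,0]], angular=[[0,-0.1,-0.2],[0,0,0],[0,0,0],[0,0,0],[0,0,0],[0,0,0],[0,0,0],[0,0,0]], hand=[0.06,0.06,0.06,0.06,0.06,0.058,0.055,0.052])

```text
time: 15.95
tool_pos: [0.4421, 0.3139, 0.011]
tcp_rot: [2.776, 1.469, 0.005]
wrist_force: [0.4, 0.3, -0.7]
width: 0.605
```

Run:
```python
from workcell import bot
from h import *
print(bot.read_state()['tool_pos'])
plan(bot,[.441,.3135,.0115],Rtool(-34.2),1)
```

```text
[0.44209201 0.31390792 0.01096468]
t 15.95 total turn [ 0.12 -0.13 -0.05] shift tool [-0.001  -0.0007 -0.0005] dist 0.001
[-0.001, -0.0007, -0.0005] [0.12, -0.13, -0.05]
```

Emit:
arm_command(slide=[[-0.0008,-0.0006,-0.0005],[0,0,0],[0,0,0],[0,0,0],[0,0,0],[0,0,0],[0,0,-0.01],[0,0,-0.02]], angular=[[0.1,-0.1,0],[0,0,0],[0,0,0],[0,0,0],[0,0,0],[0,0,0],[0,0,0],[0,0,0]], hand=[0.048,0.042,0.035,0.03,0.03,0.03,0.03,0.03], squeeze=50)

```text
time: 16.75
tool_pos: [0.4391, 0.3123, 0.0408]
tcp_rot: [2.777, 1.469, -0.007]
wrist_force: [0.0, 0.1, -0.3]
width: 0.454
```

Emit:
arm_command(slide=[[0,0,-0.03],[0,0,-0.03],[0,0,-0.03],[0,0,-0.02],[0,0,-0.01],[0,0,0],[0,0,0],[0,0,0]], angular=[[0,0,0],[0,0,0],[0,0,0],[0,0,0],[0,0,0],[0,0,0],[0,0,0],[0,0,0]], hand=[0.03,0.03,0.03,0.03,0.03,0.03,0.03,0.03])

```text
time: 17.55
tool_pos: [0.4395, 0.3125, 0.1696]
tcp_rot: [2.777, 1.469, -0.002]
wrist_force: [0.6, -0.5, -0.9]
width: 0.451
```

Run:
```python
from workcell import bot
from h import *
s=bot.read_state();print(s['tool_pos'],s['width'])
snap(bot,"w9",box=(220,60,200,260),s=2)
```

```text
[0.43946927 0.31248146 0.16957304] 0.4507569265579947
```

View pics/w9.png

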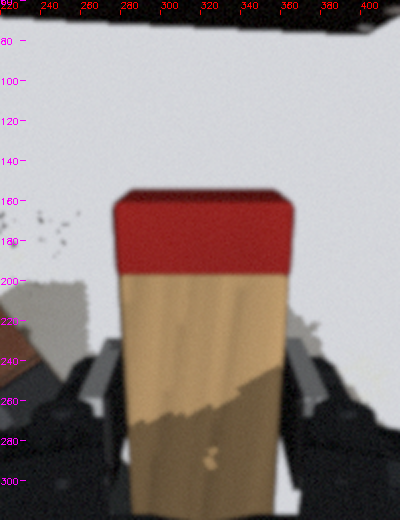

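Red is held. Its thick top corners are at (276.5,161.5) and (367,162), and the bottom corners of that end at (285,155) and (360,155). I'll fit its pose in the hand.

Run:
```python
from held import *
from workcell import bot
ca=camtool(cal("w9")); Br=np.diag([1.,-1,-1])
P=np.array([[.05,.02,.028],[.05,-.02,.028],[.05,.02,0],[.05,-.02,0]])
O=np.array([(276.5,161.5),(367,162),(285,155),(360,155)])
def pr(u,P): return proj(ca,P@(Ro.from_rotvec([0,0,u[3]])*Ro.from_rotvec([0,u[4],0])).as_matrix().__matmul__(Br).T+u[:3])
def f(u): return np.r_[(pr(u,P)-O).ravel(),(u[2]-.0125)/.002,u[4]/.03]
r=least_squares(f,[0,0,.0125,0,0]); print(r.x[:3].round(4),np.degrees(r.x[3:]).round(2),r.fun.round(2))
# target: blue top centre
c=np.array([.5487,.0022]); u=np.array([r.x[0],r.x[1],.0125])
R=Rtool(-60.2); 
for h in(.08,.03):
    t=np.array([*c,.060+h])-R.apply(u); print(h,t.round(4))
plan(bot,np.array([.5487,.0022,.14])-R.apply(u),R,9)
```

```text
[-0.0007  0.0006  0.014 ] [ 0.24 -0.74] [-0.15  0.09  0.98 -0.12 -0.42 -0.08 -0.6   0.16  0.77 -0.43]
0.08 [0.549  0.0031 0.1525]
0.03 [0.549  0.0031 0.1025]
t 17.6 total turn [-2.000e-02  1.300e-01  2.595e+01] shift tool [-0.1938  0.2648  0.0168] dist 0.329
[-0.0215, 0.0294, 0.0019] [-0.0, 0.01, 2.88]
[-0.02, 0.0305, 0.0019] [-0.0, 0.01, 2.88]
[-0.0185, 0.0314, 0.0019] [-0.0, 0.01, 2.88]
[-0.0169, 0.0323, 0.0019] [-0.0, 0.01, 2.88]
[-0.0152, 0.0331, 0.0019] [-0.0, 0.01, 2.88]
[-0.0135, 0.0339, 0.0019] [-0.0, 0.01, 2.88]
[-0.0118, 0.0345, 0.0019] [-0.0, 0.01, 2.88]
[-0.0101, 0.035, 0.0019] [-0.0, 0.01, 2.88]
[-0.0083, 0.0355, 0.0019] [-0.0, 0.01, 2.88]
```

Emit:
arm_command(slide=[[-0.0215,0.0294,0],[-0.02,0.0305,0],[-0.0185,0.0314,0.001],[-0.0169,0.0323,0.001],[-0.0152,0.0331,0.001],[-0.0135,0.0339,0.001],[-0.0118,0.033,0.001],[-0.008,0.022,0.001]], angular=[[0,0,2.9],[0,0,2.9],[0,0,2.9],[0,0,2.9],[0,0,2.9],[0,0,2.9],[0,0,2.9],[0,0,2.9]], hand=[0.03,0.03,0.03,0.03,0.03,0.03,0.03,0.03])

```text
time: 18.4
tool_pos: [0.5244, 0.0426, 0.1511]
tcp_rot: [-3.018, -0.868, 0.033]
wrist_force: [0.7, 0.3, -0.4]
width: 0.458
```

```bash
cat > t2.py <<'E'
from held import *
from workcell import bot
u=np.array([-.0007,.0006,.0125]); R=Rtool(-60.2)
def tgt(h): return np.array([.5487,.0022,.060+h])-R.apply(u)
E
python3 - <<'E'
from t2 import *
bot.read_camera("scene")
plan(bot,tgt(.06),R,6)
E
```

```text
t 18.45 total turn [-0.25  1.22  2.14] shift tool [0.0014 0.0442 0.018 ] dist 0.048
[0.0002, 0.0074, 0.003] [-0.04, 0.2, 0.36]
[0.0003, 0.0074, 0.003] [-0.04, 0.2, 0.36]
[0.0003, 0.0074, 0.003] [-0.04, 0.2, 0.36]
[0.0003, 0.0074, 0.003] [-0.04, 0.2, 0.36]
[0.0004, 0.0073, 0.003] [-0.04, 0.2, 0.36]
[0.0004, 0.0073, 0.003] [-0.04, 0.2, 0.36]
```

Emit:
arm_command(slide=[[0.0002,0.0074,0.003],[0.0003,0.008,0.003],[0.0003,0.008,0.003],[0.0003,0.0074,0.003],[0.0004,0.006,0.003],[0.0004,0.003,0.001],[0,0,0],[0,0,0]], angular=[[0,0.2,0.4],[0,0.2,0.4],[0,0.2,0.4],[0,0.2,0.4],[0,0.2,0.3],[0,0.1,0.2],[0,0,0],[0,0,0]], hand=[0.03,0.03,0.03,0.03,0.03,0.03,0.03,0.03])

```text
time: 19.25
tool_pos: [0.5458, 0.0055, 0.1288]
tcp_rot: [-3.029, -0.805, 0.014]
wrist_force: [-0.1, 0.0, -1.8]
width: 0.454
```

Run:
```python
from t2 import *
s=bot.read_state(); print(s['tool_pos'],s['wrist_force'])
plan(bot,tgt(.02),R,6)
```

```text
[0.54579395 0.00548917 0.12878344] [-0.12794895  0.0234946  -1.79794704]
t 19.25 total turn [-0.52  0.39 -0.03] shift tool [0.0018 0.004  0.0362] dist 0.037
[0.0003, 0.0007, 0.006] [-0.09, 0.06, -0.0]
[0.0003, 0.0007, 0.006] [-0.09, 0.06, -0.0]
[0.0003, 0.0007, 0.006] [-0.09, 0.06, -0.0]
[0.0003, 0.0006, 0.006] [-0.09, 0.06, -0.0]
[0.0003, 0.0006, 0.006] [-0.09, 0.06, -0.0]
[0.0003, 0.0006, 0.006] [-0.09, 0.06, -0.0]
```

Emit:
arm_command(slide=[[0.0003,0.0007,0.006],[0.0003,0.0007,0.006],[0.0003,0.0007,0.006],[0.0003,0.0006,0.005],[0.0003,0.0006,0.004],[0,0,0.003],[0,0,0.001],[0,0,0]], angular=[[-0.1,0.1,0],[-0.1,0.1,0],[-0.1,0,0],[-0.1,0,0],[-0.1,0,0],[0,0,0],[0,0,0],[0,0,0]], hand=[0.03,0.03,0.03,0.03,0.03,0.03,0.03,0.03])

```text
time: 20.05
tool_pos: [0.5483, 0.0042, 0.0949]
tcp_rot: [3.035, 0.809, -0.005]
wrist_force: [0.7, 0.2, -1.3]
width: 0.457
```

Run:
```python
from t2 import *
snap(bot,"s10","scene",box=(250,150,100,85),s=7)
s=bot.read_state(); print(s['tool_pos'],s['wrist_force'])
plan(bot,tgt(.0),R,6)
```

```text
[0.54831426 0.00422689 0.09494763] [-0.28956665  0.00245464 -1.14915846]
t 20.1 total turn [0.01 0.18 0.05] shift tool [0.0001 0.0013 0.0224] dist 0.022
[0.0, 0.0002, 0.0037] [0.0, 0.03, 0.01]
[0.0, 0.0002, 0.0037] [0.0, 0.03, 0.01]
[0.0, 0.0002, 0.0037] [0.0, 0.03, 0.01]
[0.0, 0.0002, 0.0037] [0.0, 0.03, 0.01]
[0.0, 0.0002, 0.0037] [0.0, 0.03, 0.01]
[0.0, 0.0002, 0.0037] [0.0, 0.03, 0.01]
```

View pics/s10.png

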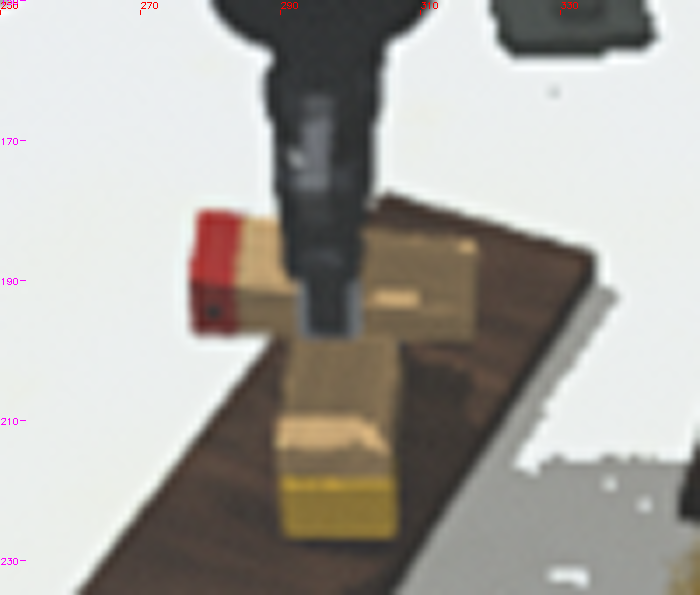

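Red hangs crosswise over the middle of blue, with its red end at (281,190) and its bare end at (316,190). The fingertips reach about to red's underside. I'll descend slowly.

Emit:
arm_command(slide=[[0,0.0003,0.004],[0,0.0003,0.004],[0,0.0003,0.004],[0,0.0002,0.003],[0,0,0.0015],[0,0,0.001],[0,0,0],[0,0,0]], angular=[[0,0.1,0],[0,0.1,0],[0,0,0],[0,0,0],[0,0,0],[0,0,0],[0,0,0],[0,0,0]], hand=[0.03,0.03,0.03,0.03,0.03,0.03,0.03,0.03])

```text
time: 20.9
tool_pos: [0.5494, 0.0031, 0.0765]
tcp_rot: [3.035, 0.809, 0.003]
wrist_force: [0.2, -0.3, -0.2]
width: 0.454
```

Run:
```python
from t2 import *
s=bot.read_state(); print(s['tool_pos'],s['wrist_force'])
plan(bot,tgt(.0),R,1)
```

```text
[0.54941817 0.00307212 0.07646267] [ 0.22756532 -0.29584618 -0.15626326]
t 20.9 total turn [ 0.04 -0.09  0.04] shift tool [-0.0004 -0.0002  0.004 ] dist 0.004
[-0.0004, -0.0002, 0.004] [0.04, -0.09, 0.04]
```

Emit:
arm_command(slide=[[-0.0003,0,0.001],[0,0,0.001],[0,0,0.0005],[0,0,0.0005],[0,0,0],[0,0,0],[0,0,0],[0,0,0]], angular=[[0,-0.1,0],[0,0,0],[0,0,0],[0,0,0],[0,0,0],[0,0,0],[0,0,0],[0,0,0]], hand=[0.03,0.03,0.03,0.03,0.03,0.03,0.03,0.03])

```text
time: 21.7
tool_pos: [0.5496, 0.0029, 0.0737]
tcp_rot: [3.035, 0.809, 0.001]
wrist_force: [-0.5, -0.1, -0.9]
width: 0.455
```

Run:
```python
from t2 import *
s=bot.read_state(); print(s['tool_pos'],s['wrist_force'])
plan(bot,tgt(.0),R,1)
```

```text
[0.54956586 0.00294616 0.07371624] [-0.54905849 -0.07153513 -0.94321844]
t 21.7 total turn [ 0.07 -0.03  0.05] shift tool [-0.0004 -0.0004  0.0012] dist 0.001
[-0.0004, -0.0004, 0.0012] [0.07, -0.03, 0.05]
```

Emit:
arm_command(slide=[[-0.0003,-0.0003,0.0007],[0,0,0.0007],[0,0,0.0005],[0,0,0],[0,0,0],[0,0,0],[0,0,0],[0,0,0]], angular=[[0,0,0],[0,0,0],[0,0,0],[0,0,0],[0,0,0],[0,0,0],[0,0,0],[0,0,0]], hand=[0.03,0.03,0.03,0.03,0.03,0.03,0.03,0.03])

```text
time: 22.5
tool_pos: [0.5491, 0.0031, 0.0716]
tcp_rot: [3.035, 0.809, 0.001]
wrist_force: [0.5, 0.1, -1.6]
width: 0.456
```

Run:
```python
from t2 import *
s=bot.read_state(); print(s['tool_pos'],s['wrist_force'])
plan(bot,tgt(.0),R,1)
snap(bot,"s11","scene",box=(250,150,100,85),s=7)
```

```text
[0.54914099 0.00305004 0.07164847] [ 0.46846052  0.05806125 -1.6077036 ]
t 22.5 total turn [ 0.07 -0.03  0.05] shift tool [-0.0001 -0.0001 -0.0009] dist 0.001
[-0.0001, -0.0001, -0.0009] [0.07, -0.03, 0.05]
```

View pics/s11.png

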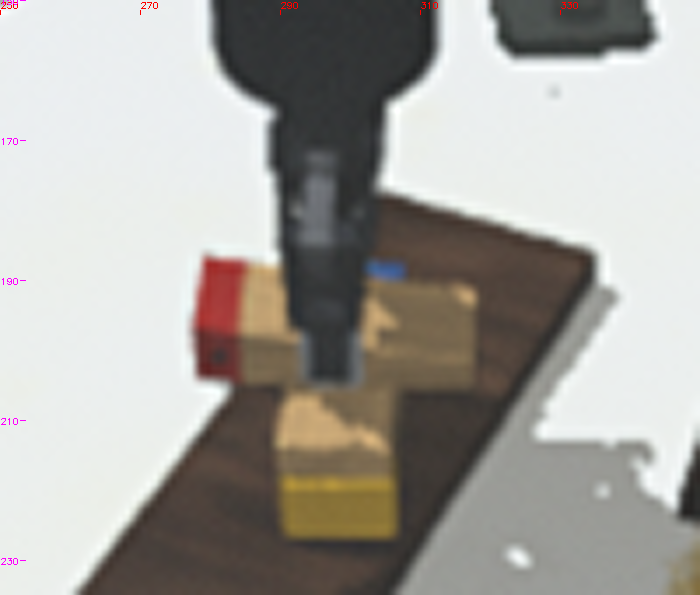

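Red is just above blue with no contact yet. On blue, contact came at about 2 mm below the nominal height, so I'll go on slowly.

Emit:
arm_command(slide=[[0,0,0.0006],[0,0,0.0006],[0,0,0.0004],[0,0,0],[0,0,0],[0,0,0],[0,0,0],[0,0,0]], angular=[[0,0,0],[0,0,0],[0,0,0],[0,0,0],[0,0,0],[0,0,0],[0,0,0],[0,0,0]], hand=[0.03,0.03,0.03,0.03,0.03,0.03,0.03,0.03])

```text
time: 23.35
tool_pos: [0.5493, 0.0031, 0.0715]
tcp_rot: [3.035, 0.809, 0.002]
wrist_force: [-0.8, 0.8, 2.7]
width: 0.454
```

Run:
```python
from t2 import *
s=bot.read_state(); print(s['tool_pos'],s['wrist_force'])
plan(bot,tgt(.0),R,1)
```

```text
[0.54931302 0.00306037 0.07148117] [-0.77919444  0.83692706  2.65981539]
t 23.35 total turn [ 0.07 -0.04  0.05] shift tool [-0.0003 -0.0002 -0.001 ] dist 0.001
[-0.0003, -0.0002, -0.001] [0.07, -0.04, 0.05]
```

The force turned to +2.7 N and the height stopped falling, so red is in contact. I'll open slowly and go straight up.

Emit:
arm_command(slide=[[0,0,0],[0,0,0],[0,0,0],[0,0,0],[0,0,0],[0,0,0],[0,0,-0.005],[0,0,-0.015]], angular=[[0,0,0],[0,0,0],[0,0,0],[0,0,0],[0,0,0],[0,0,0],[0,0,0],[0,0,0]], hand=[0.036,0.039,0.041,0.044,0.05,0.058,0.06,0.06], squeeze=20)

```text
time: 24.15
tool_pos: [0.5477, 0.0031, 0.0895]
tcp_rot: [-3.036, -0.809, 0.004]
wrist_force: [-1.2, -0.9, 0.8]
width: 0.706
```

Emit:
arm_command(slide=[[0,0,-0.02],[0,0,-0.03],[0,0,-0.03],[0,0,-0.03],[0,0,-0.02],[0,0,0],[0,0,0],[0,0,0]], angular=[[0,0,0],[0,0,0],[0,0,0],[0,0,0],[0,0,0],[0,0,0],[0,0,0],[0,0,0]], hand=[0.06,0.06,0.06,0.06,0.06,0.06,0.06,0.06])

```text
time: 24.95
tool_pos: [0.5497, 0.0032, 0.2344]
tcp_rot: [3.033, 0.808, 0.011]
wrist_force: [-0.8, 0.6, -0.1]
width: 0.704
```

Run:
```python
from t2 import *
s=bot.read_state(); print(s['time'],s['tool_pos'],s['wrist_force'])
snap(bot,"s12","scene",box=(250,150,100,85),s=7)
snap(bot,"w12",box=(200,80,240,180),s=3)
```

```text
24.95 [0.54968479 0.00319404 0.23444534] [-0.78180196  0.63461453 -0.10096789]
```

View pics/s12.png

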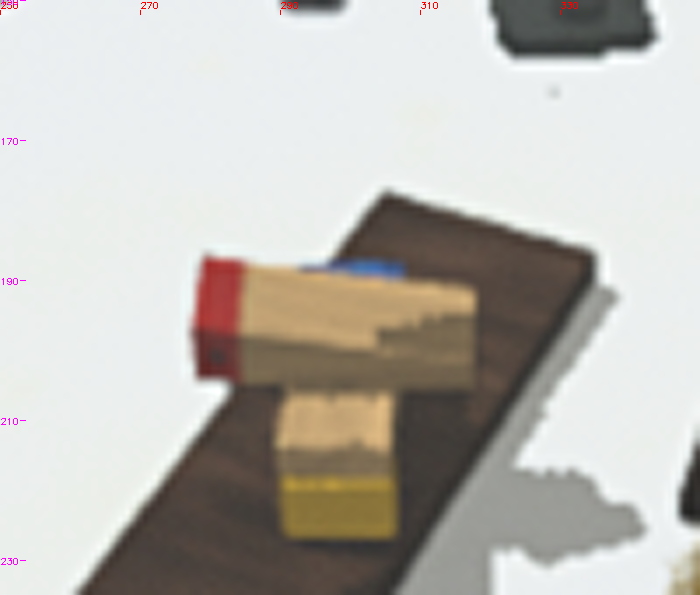

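View pics/w12.png

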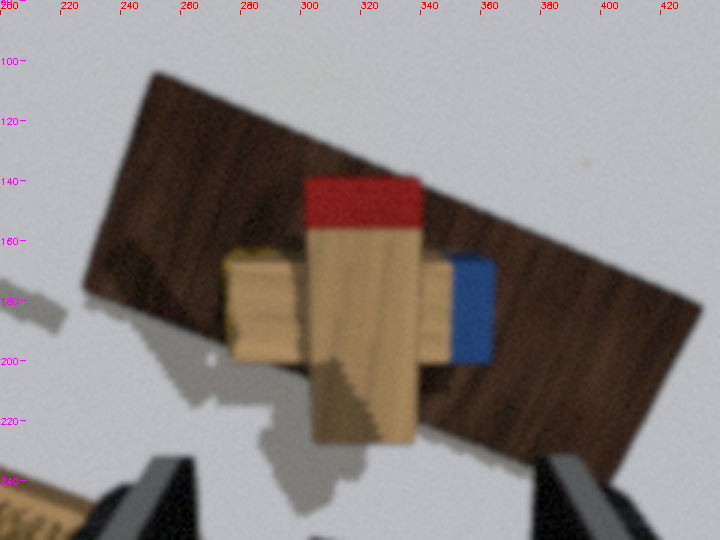

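Red is lying flat across the middle of blue. In the wrist crop its centre column is about 364 against 362 for blue, and its centre row about 310 against 309. Yellow's bottom edge is still at (290.3,226.9)-(306.7,226.9), and the gripper is 17 cm clear. I'm handing in.

Run:
```python
from workcell import bot
print(bot.finish_job())
```

```text
the job is handed in; nothing more can be done
None
```

The stack is built and handed in at about 25 s of the 48 s allowed. I placed blue lengthwise on yellow, thick end over thin, with the tool tilted 8°. I then laid red crosswise on the middle of blue, let go and rose clear.

**Blue on yellow:** The wrist view put blue within about 1 mm lengthwise, 1 mm sideways and 0.5° of where it should sit. The lengthwise figure is after taking off the 2.9 mm shift of its top that the tilt causes.

**Red on blue:** The last wrist picture shows red centred on blue to within about 1 pixel. The robot was touching nothing, with the gripper about 17 cm above the stack.

**Yellow:** Its bottom edge in the scene camera was within half a pixel of where it started.

**Disagreement:** The cameras read the wedges and the board about 4–6 mm lower than the stated heights. I used the stated heights and set both placements down by contact force, reading 1.5 N for blue and 2.7 N for red. Blue made contact about 2 mm and red about 1 mm below the planned height.

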